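# Sort the full objective case from the empty one

## Robot

A 6-joint arm with a two-finger parallel gripper is mounted at the origin on a cart in front of the work surface, level with it; the furniture and walls round the work are solid. World frame = base frame: x ahead of the robot, y to its left, z up, the work surface at z = 0. Lengths are in m, angles in rad, forces in N, time in s.
With the tool pointing down it reaches from about 0.325 to 0.775 m from the base axis. Payload 5.5 kg.
Tool frame: the origin (TCP) lies at the very end of the fingers, on their centre line; the grasp point (between the pads) lies manip.tcp_to_grasp behind it (manip.tcp_to_grasp is the distance from the TCP to the grasp point, in m); z points along the fingers, y is the line along which they close (so a half turn about z gives the same grasp; the last joint's range is limited). The gripper opens to 85 mm and grips with 20 to 120 N. Pads are 22 mm wide; open, the fingers measure 114 mm over their backs; the gripper's body (76 mm by 85 mm) begins 54 mm behind the grasp point. The pads swing forward as they close: fully open they stand 13 mm farther back than shut.
Start: joints at [-1.328, 0.091, 1.231, -0, 1.82, -0.057], TCP at [0.177, -0.573, 0.231] pointing down, gripper open.
Joint ranges: [-2.87, 2.87], [-0.86, 2.18], [0.17, 2.46], [-1.51, 4.65], [0.06, 2.69], [-2.65, 2.65]. Speed limits (rad/s): [2.57, 2.57, 3.01, 3.14, 3.14, 3.14].

## Interface

Orientations are given as [roll, pitch, yaw] about the fixed x, y, z axes, in that order (R = Rz(yaw) Ry(pitch) Rx(roll)).
In Python, from cell import manip gives the robot as it stands.
- The arm moves only by the shell command python3 -m handwheel 'ROWS'. ROWS is JSON, a list that holds one entry, the list of rows, each a list of 5 numbers: the shift along the tool's x, y, z scaled (see below), then the turn about the tool's z scaled (see below), then the closure, from 0 (fully open) to 1 (shut). A call has 1 to 12 rows; each row shifts and turns the commanded pose from where the row before left it, along the tool's axes as they then stand; what a row does not reach is not made up. The controller multiplies each number of a shift by 150 mm and each number of a turn by 30 degrees. A row lasts 1/12 s, in which the tool goes at most 41.7 mm and 7.16 degrees, less where a joint would pass 70% of its speed; a pose out of reach is approached as far as the arm can. A call with a number of a shift or a turn outside -1 to 1 is refused whole. A call with a gripper value outside its range is refused whole. The fingers move at their own pace and stop on an object; the grip force is fixed at half the most. Time passes only in rows, so rows that do not move let the fingers close. It gives the time, the measured TCP pose, the force, the opening and the grip force at its end, in the units of the state.
- manip.get_state(): the state, without advancing time (a new reading comes with each control period).
- manip.snapshot(name): name is "scene" or "top" or "wrist"; returns a dict with "color" (420x560x3 uint8, red, green, blue), "intrinsics" (3x3 intrinsics, pixels), "world_from_camera" (4x4, takes a point from camera to world coordinates); the wrist camera has in their place "T_tool_cam" (4x4, takes a point from camera to tool coordinates, whose origin is the TCP and whose axes are the flange's). Camera axes: x right, y down, z forward; pixel columns grow to the right and rows downward; lengths in m; the calibration is good to about 2 mm. A picture is of the moment at which its call begins: read the wrist's pose just before it. There is no depth.
- manip.job_done(): hands the job in; it is judged then, once.
The state is a dict: "t": time; "joint_pos": joint angles; "dq": joint speeds; "joint_torque": joint torques, N m; "tool_pos": TCP position; "tcp_rot": TCP orientation; "force": force on the tool from outside, world axes, zero at the start; "moment": the same for the moment, N m; "opening": finger opening in m; "grasp_force": force on a finger pad.
Only numpy, scipy, OpenCV 4.12 (cv2) and the standard library are available. Lean on these libraries where they do the work, as an engineer would, in place of code of your own. Each camera call takes 0.05 s, during which the arm holds its last target. There are 200 camera calls.

## Task

The two identical black screw cases on the bench are closed: one still holds a microscope objective, the other is empty, and only the weight in the hand tells which. Put the full, heavier case into the square tray and the empty, lighter case into the round tray, each standing upright on the tray's floor. Set them down gently; do not drop them.

Things in the scene. Friction and masses are not known exactly. Their poses are not given: they have to be found in the camera images.
- case_a: one of two black ribbed cylindrical screw cases that look exactly alike: 44 mm in diameter, 62 mm tall, standing upright; origin at the centre of its underside, z up. Lid and body are one closed piece. One of the two cases is full (0.45 to 0.65 kg) and the other empty (0.07 to 0.11 kg); neither name nor place tells which
- case_b: the other black screw case, outwardly the same as case_a in every respect: 44 mm in diameter, 62 mm tall; origin at the centre of its underside, z up
- square_tray: shallow white square tray with a dark liner, fixed to the bench, for the full case: 100 x 100 mm outside, 18 mm high, walls 4 mm thick (92 x 92 mm inside), inner floor 4 mm above the bench; origin at the centre of its underside, x and y along its sides
- round_tray: shallow white round tray with a dark liner, fixed to the bench, for the empty case: 104 mm in diameter outside, 18 mm high, walls 4 mm thick (about 92 mm inside), inner floor 4 mm above the bench; origin at the centre of its underside. A tall microscope stands behind the work on the right (from about x = 0.6 m, y below -0.1 m): the arm must not sweep through it
There are look-alikes about, which are no part of the job. What is shaped like the case_a but yellow is not meant.

How it is judged:
At the end, for the whole second after the job is handed in: The full case stands in the square tray (centres within 36 mm) and the empty one in the round tray (within 30 mm), as the load on each tray shows (over 3 N, under 2.5 N); both down on the tray's floor (underside below 12 mm), upright within 10 degrees, at rest (below 20 mm/s) (((horizontal distance between case_a and square_tray below 0.036 m and z of case_a in the frame of square_tray below 0.012 m and horizontal distance between case_b and round_tray below 0.03 m and z of case_b in the frame of round_tray below 0.012 m) or (horizontal distance between case_b and square_tray below 0.036 m and z of case_b in the frame of square_tray below 0.012 m and horizontal distance between case_a and round_tray below 0.03 m and z of case_a in the frame of round_tray below 0.012 m)) and contact force between square_tray and anything else above 3 N and contact force between round_tray and anything else below 2.5 N and angle between each of case_a, case_b's own z axis and vertical below 0.17 rad and linear speed of each of case_a, case_b below 0.02 m/s); the robot touches nothing.
It fails at once if case_a is dropped: falls freely from more than about 30 mm (faster than 0.8 m/s with no finger on it) (linear speed of case_a above 0.8 m/s and contact force between the fingers and case_a below 0.01 N).
It fails at once if case_b is dropped: falls freely from more than about 30 mm (faster than 0.8 m/s with no finger on it) (linear speed of case_b above 0.8 m/s and contact force between the fingers and case_b below 0.01 N).
It also fails if it takes over 58 s, if anything falls off the work surface, if the arm or the gripper's body presses on something with over 40 N, if the wrist force passes 120 N, or if a joint passes its speed limit or range.

## Working session

There is one attempt and no reset: what is moved stays moved. The work goes in short steps, Python scripts to look and compute and a shell command to move; the robot and the scene stay as the last step left them, time stands still between calls to the robot, and variables do not carry over. Pictures are saved under pics/ and viewed, at most 10 in all, crops included, and the job is handed in when it is done.

```bash
mkdir -p pics; ls; python3 - <<'E'
from cell import manip
import cv2,numpy as np
print(manip.get_state(), manip.tcp_to_grasp)
ims=[]
for n in("top","scene"):
    s=manip.snapshot(n); cv2.imwrite(f"pics/{n}0.png",s["color"][:,:,::-1]); print(n,s["intrinsics"],s["world_from_camera"])
print(manip.snapshot("wrist")["T_tool_cam"])
E
```

```text
pics
{'t': 0.0, 'joint_pos': array([-1.32767634e+00,  9.18754738e-02,  1.23192133e+00, -2.08914221e-06,
        1.81983693e+00, -5.67225349e-02]), 'dq': array([ 5.18305993e-04, -1.01910563e-03,  6.77782896e-05,  6.03196736e-04,
       -2.48180650e-03, -1.93368082e-04]), 'joint_torque': array([ 2.81271525e-03, -4.58728409e+01, -4.18030429e+01,  2.39477113e-04,
        1.15747264e-02, -3.33048320e-05]), 'tool_pos': array([ 0.17713309, -0.57293822,  0.23012094]), 'tcp_rot': array([-3.13955475e+00, -1.13690146e-04,  2.99841893e-01]), 'force': array([ 0.04962068,  0.44723928, -0.90062375]), 'moment': array([0.02644066, 0.03782765, 0.00420213]), 'grasp_force': 0.0, 'opening': 0.0853626001973269} 0.0187
top [[513.59751601   0.         277.5412979 ]
 [  0.         513.59751601 217.92851892]
 [  0.           0.           1.        ]] [[-0.02671801 -0.98936893  0.14295199  0.3842928 ]
 [-0.99949182  0.02395235 -0.02103312  0.07066746]
 [ 0.01738548 -0.14344131 -0.98950611  0.88614887]
 [ 0.          0.          0.          1.        ]]
scene [[427.31077242   0.         282.36281583]
 [  0.         427.31077242 210.57009885]
 [  0.           0.           1.        ]] [[ 0.864858   -0.29629457  0.40525322  0.1707947 ]
 [-0.50187307 -0.52960132  0.68384637 -0.5320109 ]
 [ 0.01200267 -0.79481568 -0.6067322   0.54982697]
 [ 0.          0.          0.          1.        ]]
[[ 1.15842594e-04 -9.49602970e-01 -3.13455236e-01  8.12575979e-02]
 [ 9.99999798e-01 -8.60862262e-05  6.30362118e-04 -1.04879624e-03]
 [-6.25577918e-04 -3.13455246e-01  9.49602768e-01 -1.42105467e-01]
 [ 0.00000000e+00  0.00000000e+00  0.00000000e+00  1.00000000e+00]]
```

View pics/top0.png

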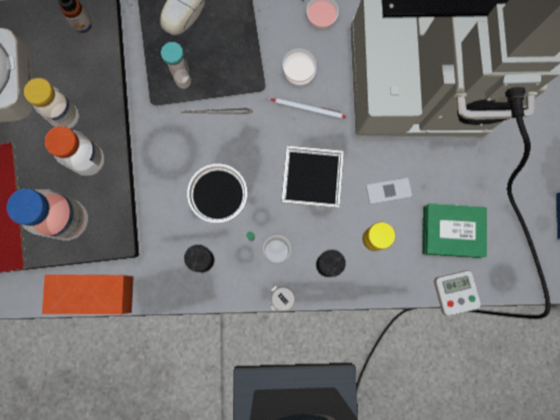

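View pics/scene0.png

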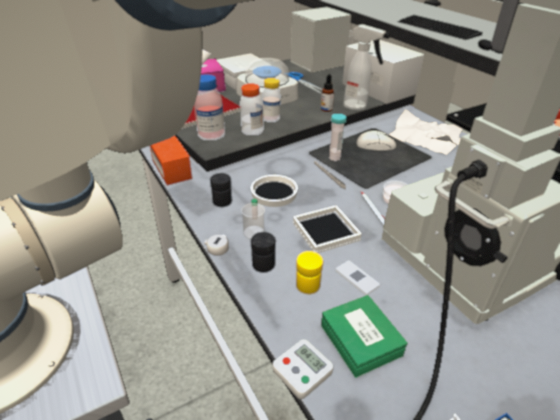

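The top view shows black round caps at (199,258) and (331,264), and a yellow one at (380,236), which is the decoy. The round tray is at (217,193) and the square tray at (313,177). The two black ones fit "black ribbed case". I'll measure them and confirm in a crop.

```bash
cat > h.py <<'E'
from cell import manip
import cv2,numpy as np
def ray(s,uv,z,W=None):
    W=s["world_from_camera"] if W is None else W
    d=W[:3,:3]@np.linalg.solve(s["intrinsics"],[uv[0],uv[1],1]); o=W[:3,3]
    return o+d*(z-o[2])/d[2]
def blob(m,uv):
    n,l,st,c=cv2.connectedComponentsWithStats(m.astype(np.uint8)); k=l[int(uv[1]),int(uv[0])]
    return l==k, st[k], c[k]
def goto(x,y,z):   # shift in tool axes / units of rows, yaw
    from scipy.spatial.transform import Rotation as R
    s=manip.get_state(); d=np.array([x,y,z])-s["tool_pos"]
    return (R.from_euler('xyz',s["tcp_rot"]).as_matrix().T@d/.15).round(3)
E
python3 - <<'E'
from h import *
s=manip.snapshot("top"); im=s["color"]; g=im.max(2)
for n,uv,z in(("A",(199,258),.062),("B",(331,264),.062),("round",(217,193),.004),("square",(313,177),.004)):
    m,st,c=blob(g<60,uv)
    cs,_=cv2.findContours(m.astype(np.uint8),0,2); q=max(cs,key=cv2.contourArea); r=cv2.minAreaRect(q)
    print(n,st,r, ray(s,r[0],z).round(4), ray(s,r[0],.018).round(4))
    if n=="square": print([ray(s,p,z).round(3)[:2] for p in cv2.boxPoints(r)])
# case tops and bottoms via rays
cv2.imwrite("pics/crop.png",cv2.resize(im[150:310,170:420,::-1],None,fx=3,fy=3,interpolation=cv2.INTER_CUBIC))
E
```

```text
A [185 246  29  26 591] ((199.0, 258.5), (25.0, 28.0), 90.0) [0.4409 0.1805 0.062 ] [0.4439 0.1863 0.018 ]
B [317 251  28  25 568] ((330.5, 263.0), (24.0, 27.0), 90.0) [ 0.4283 -0.0298  0.062 ] [ 0.4306 -0.0352  0.018 ]
round [ 194  171   48   47 1764] ((217.5, 194.0), (46.0, 47.0), 90.0) [0.5564 0.1555 0.004 ] [0.5537 0.1541 0.018 ]
square [ 286  153   52   50 2209] ((312.04510498046875, 177.5041046142578), (48.165016174316406, 46.08268737792969), 5.19442892074585) [ 0.582  -0.0106  0.004 ] [ 0.5789 -0.0094  0.018 ]
[array([0.546, 0.036]), array([0.628, 0.026]), array([ 0.619, -0.058]), array([ 0.536, -0.047])]
```

View pics/crop.png

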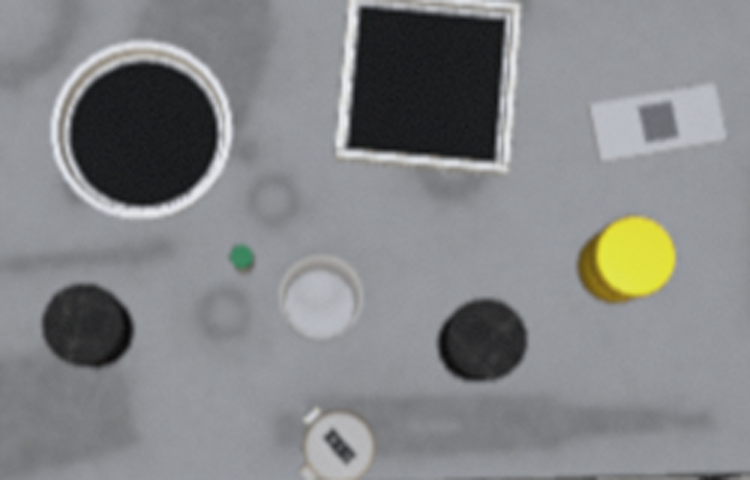

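Confirmed: black A at world (0.442, 0.181) and black B at (0.429, -0.032); the yellow one is rejected. The round tray is at about (0.555, 0.155) and the square one at about (0.580, -0.010). I'm heading above B first.

```bash
python3 -m handwheel '[[[0.167,-0.184,0,0,0],[0.167,-0.184,0,0,0],[0.167,-0.184,0,0,0],[0.167,-0.184,0,0,0],[0.167,-0.184,0,0,0],[0.167,-0.184,0,0,0],[0.167,-0.184,0,0,0],[0.167,-0.184,0,0,0],[0.167,-0.184,0,0,0],[0.167,-0.184,0,0,0],[0.167,-0.184,0,0,0],[0.167,-0.184,0,0,0]]]'
python3 -m handwheel '[[[0.167,-0.184,0,0,0],[0.167,-0.184,0,0,0],[0.167,-0.184,0,0,0],[0.167,-0.184,0,0,0],[0,0,0,-0.23,0],[0,0,0,-0.23,0],[0,0,0,-0.23,0],[0,0,0,-0.23,0],[0,0,0,-0.23,0],[0,0,0,-0.23,0]]]'
python3 -m handwheel '[[[0,0,0,-0.23,0],[0,0,0,-0.23,0],[0,0,0,-0.23,0],[0,0,0,-0.23,0],[0,0,0,-0.13,0],[0,0,0,0,0],[0,0,0,0,0]]]'
python3 - <<'E'
from h import *
print(goto(.429,-.032,.14))
from scipy.spatial.transform import Rotation as R
st=manip.get_state(); s=manip.snapshot("wrist"); print(st["tool_pos"],st["tcp_rot"],st["force"])
T=np.eye(4);T[:3,:3]=R.from_euler('xyz',st["tcp_rot"]).as_matrix();T[:3,3]=st["tool_pos"]
W=T@s["T_tool_cam"]; im=s["color"]
c=np.linalg.inv(W)@[.429,-.032,.062,1];p=s["intrinsics"]@c[:3];p=p/p[2];print("pred",p)
cv2.imwrite("pics/w1.png",im[:,:,::-1])
E
```

```text
t: 1.2
tool_pos: [0.3668, -0.1663, 0.2313]
tcp_rot: [3.141, -0.0, 0.299]
force: [0.8, -0.0, 0.6]
opening: 0.0852
grasp_force: 0.0
t: 2.03
tool_pos: [0.4296, -0.0329, 0.2311]
tcp_rot: [-3.141, 0.0, 1.029]
force: [0.0, -0.5, -0.6]
opening: 0.0856
grasp_force: 0.0
t: 2.62
tool_pos: [0.4296, -0.033, 0.2312]
tcp_rot: [-3.141, -0.0, 1.57]
force: [0.8, 0.1, -0.3]
opening: 0.0854
grasp_force: 0.0
[ 0.006 -0.004  0.608]
[ 0.42963238 -0.03297125  0.23117487] [-3.14144060e+00 -2.64025452e-05  1.56980492e+00] [ 0.77875104  0.08459937 -0.29203059]
pred [281.9109387  188.08821224   1.        ]
```

View pics/w1.png

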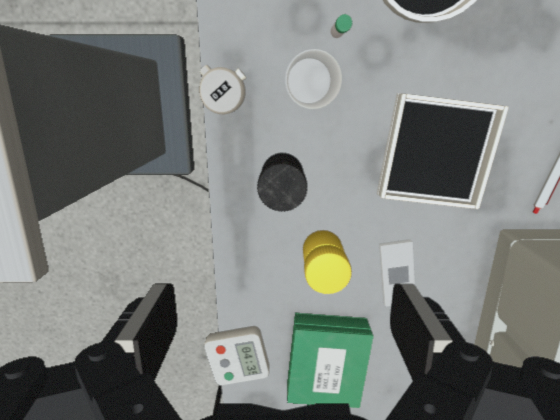

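The wrist view shows B's top at (283,187), against a prediction of (282,188). The measurement agrees, so I'll go down, grip and lift.

```bash
python3 -m handwheel '[[[0,-0.004,0.2,0,0],[0,0,0.2,0,0],[0,0,0.2,0,0],[0,0,0.2,0,0],[0,0,0.2,0,0],[0,0,0.2,0,0],[0,0,0.16,0,0],[0,0,0,0,0],[0,0,0,0,0]]]'
python3 -m handwheel '[[[0,0,0,0,1],[0,0,0,0,1],[0,0,0,0,1],[0,0,0,0,1],[0,0,0,0,1],[0,0,0,0,1],[0,0,0,0,1],[0,0,0,0,1],[0,0,0,0,1],[0,0,0,0,1],[0,0,0,0,1],[0,0,0,0,1]]]'
```

```text
t: 3.42
tool_pos: [0.4281, -0.0328, 0.0265]
tcp_rot: [-3.139, -0.0, 1.571]
force: [1.4, 0.5, 0.6]
opening: 0.0856
grasp_force: 0.0
t: 4.42
tool_pos: [0.43, -0.0332, 0.0293]
tcp_rot: [3.139, 0.001, 1.572]
force: [-2.3, -0.4, 6.3]
opening: 0.0429
grasp_force: 60.3
```

```bash
python3 -m handwheel '[[[0,0,-0.08,0,1],[0,0,-0.1,0,1],[0,0,-0.1,0,1],[0,0,-0.1,0,1],[0,0,-0.1,0,1],[0,0,0,0,1],[0,0,0,0,1],[0,0,0,0,1],[0,0,0,0,1],[0,0,0,0,1]]]'; python3 -m handwheel '[[[0,0,0,0,1],[0,0,0,0,1]]]'; python3 -c "
from h import *
print(goto(.579,-.01,.12),goto(.555,.155,.12))"
```

```text
t: 5.25
tool_pos: [0.4284, -0.0329, 0.0979]
tcp_rot: [-3.139, -0.0, 1.572]
force: [0.6, 0.3, -5.3]
opening: 0.0432
grasp_force: 61.9
t: 5.42
tool_pos: [0.4288, -0.0329, 0.0987]
tcp_rot: [-3.141, -0.0, 1.572]
force: [1.1, 0.7, -5.0]
opening: 0.0425
grasp_force: 61.9
[ 0.152  1.001 -0.143] [ 1.252  0.843 -0.143]
```

With B lifted, the vertical force is about -5 N, so B is the full case (~0.5 kg) and goes to the square tray. The underside is at about 0.07 m, clear of the rims.

```bash
python3 -m handwheel '[[[0.015,0.1,0,0,1],[0.015,0.1,0,0,1],[0.015,0.1,0,0,1],[0.015,0.1,0,0,1],[0.015,0.1,0,0,1],[0.015,0.1,0,0,1],[0.015,0.1,0,0,1],[0.015,0.1,0,0,1],[0.016,0.1,0,0,1],[0.016,0.106,0,0,1],[0,0,0,0,1],[0,0,0,0,1]]]'; python3 - <<'E'
from h import *
print(goto(.580,-.01,.0305))
ims=[manip.snapshot(n)["color"][:,:,::-1] for n in("top","scene")]
cv2.imwrite("pics/c2.png",np.hstack([ims[0][100:320,150:420],ims[1][150:370,180:450]]))
E
```

```text
t: 6.42
tool_pos: [0.58, -0.0099, 0.0984]
tcp_rot: [-3.14, -0.0, 1.572]
force: [-0.3, 0.2, -4.9]
opening: 0.0429
grasp_force: 62.9
[-0.001  0.001  0.453]
```

View pics/c2.png

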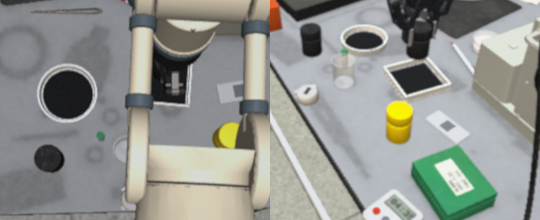

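The case hangs upright over the square tray. Lowering it gently.

```bash
python3 -m handwheel '[[[0,0,0.1,0,1],[0,0,0.1,0,1],[0,0,0.08,0,1],[0,0,0.06,0,1],[0,0,0.04,0,1],[0,0,0.03,0,1],[0,0,0.02,0,1],[0,0,0,0,1],[0,0,0,0,1],[0,0,0,0,1]]]'
```

```text
t: 7.35
tool_pos: [0.5805, -0.01, 0.0356]
tcp_rot: [3.14, 0.0, 1.572]
force: [-1.1, 0.0, -5.2]
opening: 0.043
grasp_force: 62.9
```

```bash
python3 -m handwheel '[[[0,0,0.01,0,1],[0,0,0,0,1],[0,0,0,0,1]]]'
```

```text
t: 7.6
tool_pos: [0.5802, -0.01, 0.0335]
tcp_rot: [3.141, 0.0, 1.572]
force: [0.2, 0.2, -5.2]
opening: 0.0432
grasp_force: 62.9
```

```bash
python3 -m handwheel '[[[0,0,0.01,0,1],[0,0,0,0,1],[0,0,0,0,1]]]'; python3 -m handwheel '[[[0,0,0.007,0,1],[0,0,0,0,1],[0,0,0,0,1]]]'
```

```text
t: 7.85
tool_pos: [0.5802, -0.01, 0.0334]
tcp_rot: [3.141, 0.0, 1.572]
force: [-5.6, 0.6, 6.5]
opening: 0.0429
grasp_force: 63.5
t: 8.1
tool_pos: [0.5803, -0.01, 0.0334]
tcp_rot: [3.14, 0.0, 1.572]
force: [-6.9, -0.3, 10.9]
opening: 0.0427
grasp_force: 64.3
```

Contact is felt, so the case is on the floor. Releasing and moving up.

```bash
python3 -m handwheel '[[[0,0,0,0,0.4],[0,0,0,0,0],[0,0,0,0,0],[0,0,0,0,0],[0,0,0,0,0],[0,0,0,0,0],[0,0,0,0,0],[0,0,0,0,0]]]'; python3 -m handwheel '[[[0,0,-0.1,0,0],[0,0,-0.15,0,0],[0,0,-0.2,0,0],[0,0,-0.2,0,0],[0,0,-0.2,0,0],[0,0,-0.2,0,0],[0,0,-0.1,0,0],[0,0,0,0,0],[0,0,0,0,0]]]'; python3 - <<'E'
from h import *
from scipy.spatial.transform import Rotation as R
st=manip.get_state(); s=manip.snapshot("wrist")
T=np.eye(4);T[:3,:3]=R.from_euler('xyz',st["tcp_rot"]).as_matrix();T[:3,3]=st["tool_pos"]
W=T@s["T_tool_cam"]
def pr(x,y,z):
    p=s["intrinsics"]@(np.linalg.inv(W)@[x,y,z,1])[:3]; return (p/p[2]).round(0)[:2]
print(st["tool_pos"],"B top pred",pr(.58,-.01,.066),"A",pr(.442,.181,.062),goto(.442,.181,st["tool_pos"][2]))
cv2.imwrite("pics/w3.png",s["color"][:,:,::-1])
E
```

```text
t: 8.77
tool_pos: [0.5799, -0.01, 0.0306]
tcp_rot: [-3.141, -0.0, 1.572]
force: [0.1, -0.3, -0.3]
opening: 0.0855
grasp_force: 0.0
t: 9.52
tool_pos: [0.5804, -0.01, 0.2041]
tcp_rot: [3.139, 0.0, 1.572]
force: [0.1, -0.1, -0.9]
opening: 0.086
grasp_force: 0.0
[ 0.58044815 -0.01000127  0.20414739] B top pred [282. 199.] A [ 63. -94.] [ 1.274 -0.917 -0.011]
```

View pics/w3.png

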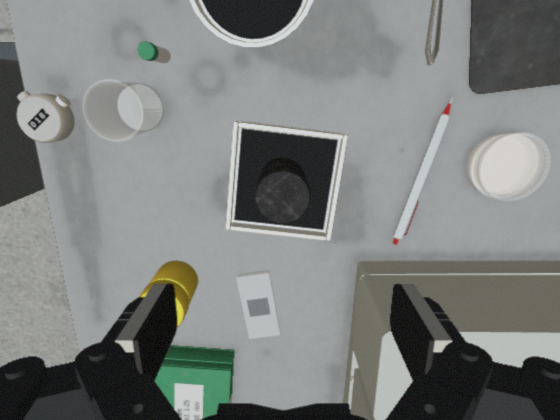

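B stands upright in the square tray, with its top at (283,196) where predicted. Now to A.

```bash
python3 -m handwheel '[[[0.182,-0.131,0,0,0],[0.182,-0.131,0,0,0],[0.182,-0.131,0,0,0],[0.182,-0.131,0,0,0],[0.182,-0.131,0,0,0],[0.182,-0.131,0,0,0],[0.182,-0.131,0,0,0],[0,0,0,0,0],[0,0,0,0,0]]]'; python3 - <<'E'
from h import *
from scipy.spatial.transform import Rotation as R
st=manip.get_state(); s=manip.snapshot("wrist")
T=np.eye(4);T[:3,:3]=R.from_euler('xyz',st["tcp_rot"]).as_matrix();T[:3,3]=st["tool_pos"]
W=T@s["T_tool_cam"]
def pr(x,y,z):
    p=s["intrinsics"]@(np.linalg.inv(W)@[x,y,z,1])[:3]; return (p/p[2]).round(0)[:2]
im=s["color"].copy()
print("A pred",pr(.442,.181,.062),goto(.442,.181,.0265))
cv2.imwrite("pics/w4.png",im[:,:,::-1])
E
```

```text
t: 10.32
tool_pos: [0.4409, 0.1818, 0.2013]
tcp_rot: [-3.139, 0.001, 1.575]
force: [0.0, 0.1, 0.4]
opening: 0.0855
grasp_force: 0.0
A pred [284. 200.] [0.002 0.005 1.167]
```

View pics/w4.png

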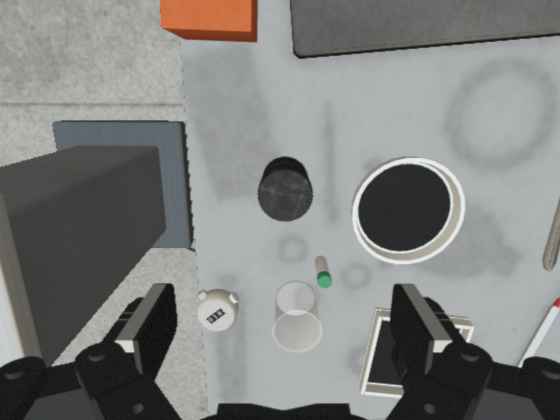

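A's top is at (286,194), so it is about 5 mm farther in +y than estimated. I'll correct for that, go down, grip and lift.

```bash
python3 -m handwheel '[[[0.028,0.014,0.1,0,0],[0,0,0.2,0,0],[0,0,0.2,0,0],[0,0,0.2,0,0],[0,0,0.2,0,0],[0,0,0.2,0,0],[0,0,0.065,0,0],[0,0,0,0,0],[0,0,0,0,0]]]'
python3 -m handwheel '[[[0,0,0,0,1],[0,0,0,0,1],[0,0,0,0,1],[0,0,0,0,1],[0,0,0,0,1],[0,0,0,0,1],[0,0,0,0,1],[0,0,0,0,1],[0,0,0,0,1],[0,0,0,0,1],[0,0,0,0,1],[0,0,0,0,1]]]'
python3 -m handwheel '[[[0,0,-0.08,0,1],[0,0,-0.1,0,1],[0,0,-0.1,0,1],[0,0,-0.1,0,1],[0,0,-0.1,0,1],[0,0,0,0,1],[0,0,0,0,1],[0,0,0,0,1],[0,0,0,0,1],[0,0,0,0,1]]]'; python3 -c "
from h import *
print(goto(.555,.155,.1))"
```

```text
t: 11.12
tool_pos: [0.4446, 0.1844, 0.0286]
tcp_rot: [-3.141, 0.0, 1.571]
force: [0.5, 0.3, -0.2]
opening: 0.0857
grasp_force: 0.0
t: 12.12
tool_pos: [0.4454, 0.1856, 0.0305]
tcp_rot: [3.138, -0.001, 1.572]
force: [1.0, -0.5, 7.1]
opening: 0.0431
grasp_force: 61.0
t: 12.95
tool_pos: [0.4436, 0.1849, 0.0992]
tcp_rot: [-3.14, 0.001, 1.572]
force: [0.6, 0.9, -1.7]
opening: 0.0431
grasp_force: 61.0
[-0.201  0.742 -0.007]
```

About -1 to -1.7 N: this is the empty case, so it goes to the round tray.

```bash
python3 -m handwheel '[[[-0.025,0.093,0,0,1],[-0.025,0.093,0,0,1],[-0.025,0.093,0,0,1],[-0.025,0.093,0,0,1],[-0.025,0.093,0,0,1],[-0.025,0.093,0,0,1],[-0.025,0.093,0,0,1],[-0.025,0.093,0,0,1],[0,0,0,0,1],[0,0,0,0,1]]]'; python3 -m handwheel '[[[0,0,0.1,0,1],[0,0,0.1,0,1],[0,0,0.08,0,1],[0,0,0.06,0,1],[0,0,0.04,0,1],[0,0,0.03,0,1],[0,0,0.01,0,1],[0,0,0,0,1],[0,0,0,0,1],[0,0,0,0,1]]]'
```

```text
t: 13.78
tool_pos: [0.5556, 0.1551, 0.0994]
tcp_rot: [-3.139, 0.0, 1.571]
force: [0.2, -0.2, -1.4]
opening: 0.0427
grasp_force: 61.2
t: 14.62
tool_pos: [0.5564, 0.1554, 0.0384]
tcp_rot: [3.14, -0.0, 1.572]
force: [-1.0, 0.4, -0.8]
opening: 0.0434
grasp_force: 61.2
```

```bash
python3 -m handwheel '[[[0,0,0.01,0,1],[0,0,0,0,1],[0,0,0,0,1]]]'; python3 -m handwheel '[[[0,0,0.01,0,1],[0,0,0,0,1],[0,0,0,0,1]]]'
```

```text
t: 14.87
tool_pos: [0.556, 0.1553, 0.0361]
tcp_rot: [3.141, -0.0, 1.572]
force: [-0.4, -0.2, -1.5]
opening: 0.0428
grasp_force: 61.2
t: 15.12
tool_pos: [0.556, 0.1553, 0.0345]
tcp_rot: [3.141, -0.0, 1.572]
force: [0.9, 0.1, -0.2]
opening: 0.0431
grasp_force: 61.4
```

```bash
python3 -m handwheel '[[[0,0,0.008,0,1],[0,0,0,0,1],[0,0,0,0,1]]]'; python3 -m handwheel '[[[0,0,0.006,0,1],[0,0,0,0,1],[0,0,0,0,1]]]'
```

```text
t: 15.37
tool_pos: [0.556, 0.1553, 0.0345]
tcp_rot: [3.141, -0.0, 1.572]
force: [-2.5, -1.3, 5.2]
opening: 0.0429
grasp_force: 61.8
t: 15.62
tool_pos: [0.5561, 0.1553, 0.0345]
tcp_rot: [3.141, -0.0, 1.572]
force: [-4.5, -0.7, 10.0]
opening: 0.043
grasp_force: 62.1
```

Seated. Releasing, moving up, and checking.

```bash
python3 -m handwheel '[[[0,0,0,0,0.4],[0,0,0,0,0],[0,0,0,0,0],[0,0,0,0,0],[0,0,0,0,0],[0,0,0,0,0],[0,0,0,0,0],[0,0,0,0,0]]]'; python3 -m handwheel '[[[0,0,-0.1,0,0],[0,0,-0.15,0,0],[0,0,-0.2,0,0],[0,0,-0.2,0,0],[0,0,-0.2,0,0],[0,0,-0.2,0,0],[0,0,-0.2,0,0],[0,0,-0.1,0,0],[0,0,0,0,0],[0,0,0,0,0]]]'; python3 - <<'E'
from h import *
print(manip.get_state()["tool_pos"])
cv2.imwrite("pics/e.png",np.hstack([manip.snapshot("scene")["color"][90:390,150:490,::-1],cv2.resize(manip.snapshot("wrist")["color"][:,:,::-1],(400,300))]))
E
```

```text
t: 16.28
tool_pos: [0.5559, 0.1553, 0.0323]
tcp_rot: [-3.142, 0.0, 1.572]
force: [0.4, -0.6, 0.3]
opening: 0.0852
grasp_force: 0.0
t: 17.12
tool_pos: [0.5563, 0.1554, 0.2358]
tcp_rot: [3.139, -0.0, 1.572]
force: [-0.4, -0.4, -0.2]
opening: 0.0852
grasp_force: 0.0
[0.55630544 0.15537807 0.23577639]
```

View pics/e.png

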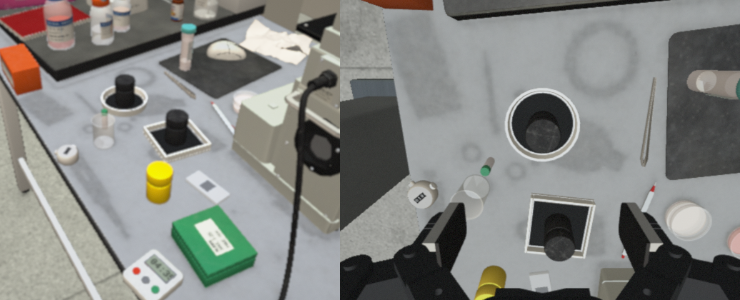

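The scene and wrist views show both cases upright in their trays, A at crop (124,90) in the round tray and B at (177,125) in the square tray. The gripper is clear of everything.

```bash
python3 -c "
from cell import manip
print(manip.job_done())"
```

```text
the job is handed in; nothing more can be done
None
```

I handed the job in at about 17 s on the robot's clock: the full case (about 5 N in the hand) stands in the square tray and the empty one (about 1–1.5 N) in the round tray, both upright and set down gently; no verdict was returned.

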